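Stand the blown-over peg basket up and push it home

TASK

The wind has blown the white peg basket onto its side on the balcony shelf. With the fingertips only, push its upper rim over so that it tips up onto its base, then push it along the shelf until one whole side sits flush against the low back rail. Do not grip or lift the basket, and leave the spilled pegs, the brush, the pole fork and the big lid lying where they are.

Things in the scene. Friction and masses are not known exactly. Their poses are not given: they have to be found in the camera images.
- basket: the white slotted plastic peg basket, empty, open-topped: 150 x 150 mm outside, 85 mm high, walls and base 4 mm, 0.24 to 0.42 kg. Origin: centre of the outside of its base; z points out of the mouth, x and y square to its sides. At the start it lies on its -x side, x up, the mouth facing roughly back to the robot, the origin 75 mm above the shelf. Upright it slides at 1 to 4 N
- rim (a point): the middle of the basket's upper rim edge at the start, basket x +75, y 0, z +85 mm, 150 mm above the shelf. Pushed here away from the robot, rising with the rim, the basket turns about the lower edge of its base (75 mm below its origin); past about 25 degrees it falls by itself onto its base, beyond that edge
- corner_a (a point): a bottom outer corner of the basket: basket x -75, y +75, z 0 mm (on the shelf at the start)
- corner_b (a point): a bottom outer corner of the basket: basket x -75, y -75, z 0 mm (on the shelf at the start)
- corner_c (a point): a bottom outer corner of the basket: basket x +75, y +75, z 0 mm (150 mm up at the start)
- corner_d (a point): a bottom outer corner of the basket: basket x +75, y -75, z 0 mm (150 mm up at the start)
- rail: the fixed low back rail of the shelf, a beige board 900 mm long along its y, 16 mm thick, 53 mm high, running roughly across beyond the basket. Origin: foot of the middle of its front face, the face towards the robot; x points level away from the robot. With the basket upright and flush, the basket's origin is at x = -75 mm in the rail's frame
- peg0: a purple plastic clothes peg, 75 x 22 x 10 mm, lying on its side; origin under its middle, x along it towards the jaws, z up. Stays where it is
- peg1: a purple plastic clothes peg, 75 x 22 x 10 mm, lying on its side; origin under its middle, x along it towards the jaws, z up. Stays where it is
- peg2: a purple plastic clothes peg, 75 x 22 x 10 mm, lying on its side; origin under its middle, x along it towards the jaws, z up. Stays where it is
- peg3: a purple plastic clothes peg, 75 x 22 x 10 mm, lying on its side; origin under its middle, x along it towards the jaws, z up. Stays where it is
- brush: the black stain brush, 145 x 52 mm, 78 mm high with its arched handle, bristles down; origin under its middle, x along it. Stays where it is
- fork: the stainless steel head of a drying-pole fork, 210 mm long, 83 mm wide over its two prongs, 22 mm high, lying flat; origin on the shelf at the root of the prongs, x towards the prongs. Stays where it is
- lid: the white lid of the big laundry basket, 290 x 210 mm, 21 mm high, lying flat; origin under its middle, x along the long side. Stays where it is
Not all that is in view belongs to the job. Leave any green, orange or turquoise look-alike of the basket alone.

How it is judged (in metres and radians):
At the end, for the whole second after the job is handed in: the basket stands on its base (within 0.06 rad of upright, base within 10 mm of the shelf) flush against the rail's front: its centre no more than 85 mm from the face, which leaves at most 10 mm gap or about 6 degrees of skew; it is at rest (angle between basket's own z axis and vertical below 0.06 rad and height (world z) of basket below 0.01 m and x of basket in the frame of rail above -0.085 m and y of basket in the frame of rail between -0.4 and 0.4 m and linear speed of basket below 0.02 m/s and angular speed of basket below 0.1 rad/s); the robot touches nothing.
It fails at once if the basket is lifted: all four bottom corners more than 15 mm above the shelf (height (world z) of each of corner_a, corner_b, corner_c, corner_d above 0.015 m).
It fails at once if a clothes peg is shifted by more than 20 mm (distance of any of peg0, peg1, peg2, peg3 from where it was at the start of the episode above 0.02 m).
It fails at once if the brush, the pole fork or the big lid is shifted by more than 20 mm (distance of any of brush, fork, lid from where it was at the start of the episode above 0.02 m).
It also fails if it takes over 70 s, if anything falls off the work surface, if the arm or the gripper's body presses on something with over 40 N, if the wrist force passes 120 N, or if a joint passes its speed limit or range.

ROBOT

A 6-joint arm with a two-finger parallel gripper is mounted at the origin on the work surface. World frame = base frame: x ahead of the robot, y to its left, z up, the work surface at z = 0. Lengths are in mm, angles in rad, forces in N, time in s.
With the tool pointing down it reaches from about 350 to 975 mm from the base axis. Payload 7.1 kg.
Tool frame: the origin (TCP) lies midway between the tips of the shut fingers; the grasp point (between the pads) lies 19 mm behind it (ctrl.grasp_offset is the distance from the TCP to the grasp point, in mm); z points along the fingers, y is the line along which they close (so a half turn about z gives the same grasp; the last joint's range is limited). The gripper opens to 88 mm and grips with 3 to 60 N. Pads are 20 mm wide; open, the fingers measure 115 mm over their backs; the gripper's body (75 mm by 178 mm) begins 61 mm behind the grasp point.
Start: joints at [-1.159, 0.423, 1.63, -0, 1.089, -0.019], TCP at [261.013, -567.87, 222.675] pointing down, gripper open.
Joint ranges: [-3, 3], [-0.9, 2.11], [0.09, 2.58], [-1.31, 4.45], [0.11, 2.69], [-2.54, 2.54]. Speed limits (rad/s): [2.39, 2.39, 3.01, 3.14, 3.14, 3.14].

INTERFACE

Orientations are given as a rotation vector (axis times angle).
In Python, from workcell import sensors, viewer, ctrl gives the robot as it stands. The module is installed in compiled form; this text tells all that it offers.
- The arm moves only by the shell command python3 -m handwheel 'ROWS'. ROWS is JSON, a list of rows, each a list of 7 numbers: the shift along the tool's x, y, z in mm, then the turn, a rotation vector about the tool's x, y, z in rad, then the closure, from 0 (fully open) to 1 (shut). In form: [[x, y, z, rx, ry, rz, jaw], ...]. A call has 1 to 10 rows; each row shifts and turns the commanded pose from where the row before left it, along the tool's axes as they then stand; what a row does not reach is not made up. A row lasts 1/8 s, in which the tool goes at most 62.5 mm and 10.7 degrees, less where a joint would pass 70% of its speed; a pose out of reach is approached as far as the arm can. A call is refused whole if a number of a shift passes 62.5 or a number of a turn 0.188, either way. A call with a gripper value outside its range is refused whole. The fingers move at their own pace and stop on an object; the grip force is fixed at half the most. Time passes only in rows, so rows that do not move let the fingers close. It gives the time, the measured TCP pose, the force, the opening and the grip force at its end, in the units of the state.
- sensors.get_obs(): the state, without advancing time (a new reading comes with each control period).
- viewer.get_image(name): name is "scene" or "top" or "wrist"; returns a dict with "frame" (400x640x3 uint8, blue, green, red), "fov_y" (degrees; the focal length in pixels is half the picture's height over the tangent of half this angle, whatever the lens; pixels are square), "cx", "cy" (the principal point, pixels), "R" (3x3) and "t" (3): a world point X has camera coordinates R X + t. Camera axes: x right, y down, z forward; pixel columns grow to the right and rows downward; lengths in mm; the calibration is good to about 2 mm. A picture is of the moment at which its call begins. There is no depth.
- ctrl.close_job(): hands the job in; it is judged then, once.
The state is a dict: "t": time; "qpos": joint angles; "qvel": joint speeds; "joint_torque": joint torques, N m; "ee_pos": TCP position; "orientation": TCP orientation; "ft_force": force on the tool from outside, world axes, zero at the start; "moment": the same for the moment, N m; "width": finger opening in mm; "grasp_force": force on a finger pad.
Only numpy, scipy, OpenCV 4.12 (cv2) and the standard library are available. Lean on these libraries where they do the work, as an engineer would, in place of code of your own. Each camera call takes 0.05 s, during which the arm holds its last target. There are 200 camera calls.

## Working session

There is one attempt and no reset: what is moved stays moved. The work goes in short steps, Python scripts to look and compute and a shell command to move; the robot and the scene stay as the last step left them, time stands still between calls to the robot, and variables do not carry over. Pictures are saved under pics/ and viewed, at most 10 in all, crops included, and the job is handed in when it is done.

```bash
mkdir -p pics; cat > h.py <<'E'
import numpy as np,cv2
from workcell import sensors,viewer,ctrl
from scipy.spatial.transform import Rotation as Rn
def cam(n,save=None):
    d=viewer.get_image(n)
    if save: cv2.imwrite('pics/'+save,d['frame'])
    d['f']=d['frame'].shape[0]/2/np.tan(np.radians(d['fov_y'])/2)
    d['R']=np.array(d['R']);d['t']=np.array(d['t']);return d
def px2w(d,u,v,z=0):
    r=d['R'].T@np.array([(u-d['cx'])/d['f'],(v-d['cy'])/d['f'],1]);c=-d['R'].T@d['t']
    return c+r*(z-c[2])/r[2]
def w2px(d,X):
    p=d['R']@np.array(X)+d['t'];return p[:2]/p[2]*d['f']+[d['cx'],d['cy']]
E
python3 - <<'E'
from h import *
import pickle
for n in('scene','top'):
    d=cam(n,n+'0.png');pickle.dump(d,open(n+'0.pkl','wb'));print(n,d['f'],-d['R'].T@d['t'],d['R'].round(2).tolist())
o=sensors.get_obs();print(o['ee_pos'],Rn.from_rotvec(o['orientation']).as_matrix().round(3),o['width'],o['t'])
E
```

```text
scene 503.1222192314981 [1081.46764321 -733.43363973 1622.74271948] [[0.81, 0.59, -0.01], [0.5, -0.69, -0.53], [-0.32, 0.42, -0.85]]
top 475.68705567625966 [ 2.77096969e+02 -8.84253443e-01  1.51197410e+03] [[0.03, -1.0, 0.0], [-0.99, -0.03, -0.15], [0.15, -0.0, -0.99]]
[ 260.83747943 -567.42540471  221.96945388] [[ 0.909  0.418 -0.001]
 [ 0.418 -0.909  0.001]
 [ 0.    -0.001 -1.   ]] 87.91898242724888 0.1
```

View pics/scene0.png

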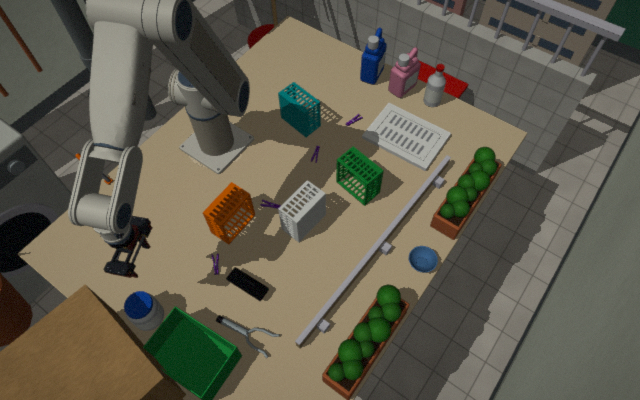

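View pics/top0.png

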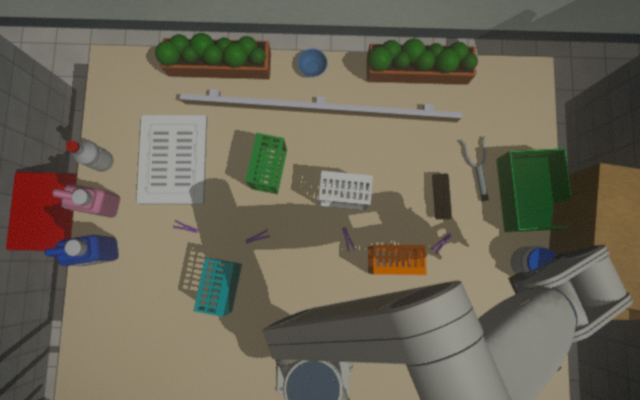

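Candidates: the white basket (top 345,188; scene 302,210), the orange one (top 398,260), the green one (266,163) and the turquoise one (214,287). There is also the white lid (172,158). By colour and shape the target is the one at (345,188), which I'll check in a close crop.

```bash
python3 - <<'E'
import pickle,cv2,numpy as np
a=pickle.load(open('top0.pkl','rb'))['frame'][145:265,290:410];b=pickle.load(open('scene0.pkl','rb'))['frame'][160:260,250:350]
cv2.imwrite('pics/crop.png',np.hstack([cv2.resize(a,(400,400),interpolation=2),cv2.resize(b,(400,400),interpolation=2)]))
E
```

```text
(no output)
```

View pics/crop.png

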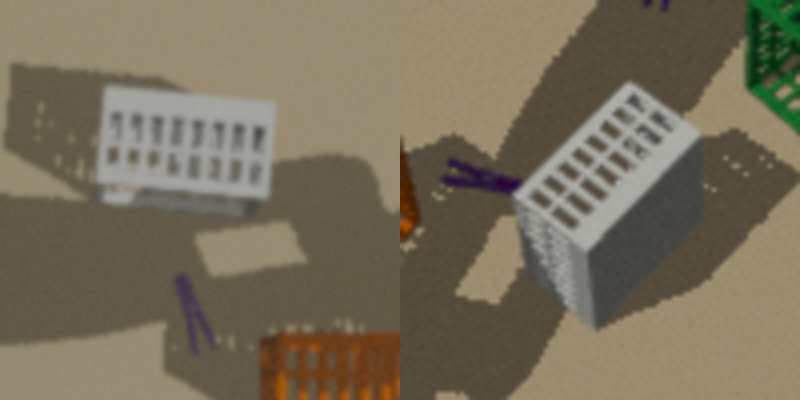

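The crop confirms the choice: a white slotted basket on its side, top face corners at top-image (321.5,170.5), (373,175), (370.5,205), (318.5,201), mouth facing the robot.

```bash
python3 - <<'E'
import pickle
from h import *
d=pickle.load(open('top0.pkl','rb'));s=pickle.load(open('scene0.pkl','rb'))
for n,u,v,z in [('farL',321.5,170.5,150),('farR',372.8,175,150),('nearR',370.4,205,150),('nearL',318.5,201,150),('railL',180,99,53),('railR',460,120,53),('pegA',345,228,5),('pegB',352,250,5),('peg2',440,243,5),('brush',442,195,40),('orange',398,245,150),('greenNear',270,190,150),('greenR',285,140,150)]:
    print(n,px2w(d,u,v,z).round(0))
for n,u,v,z in [('S farL',250+(630-400)/4,160+82/4,150),('farR',250+(702-400)/4,160+133/4,150),('nearR',250+(585-400)/4,160+248/4,150),('nearL',250+(516-400)/4,160+195/4,150),('railR',298,341,53),('railL',447,160,53)]:
    print(n,px2w(s,u,v,z).round(0))
# rail column profile
g=cv2.cvtColor(d['frame'],cv2.COLOR_BGR2GRAY)
for u in (240,280,350,390): print(u,g[94:124,u].tolist())
E
```

```text
farL [548. -10. 150.]
farR [ 538. -160.  150.]
nearR [ 450. -153.  150.]
nearL [458.  -3. 150.]
railL [787. 447.  53.]
railR [ 742. -447.   53.]
pegA [393. -90.   5.]
pegB [ 324. -113.    5.]
peg2 [ 353. -391.    5.]
brush [ 501. -390.   40.]
orange [ 337. -233.  150.]
greenNear [486. 138. 150.]
greenR [636. 100. 150.]
S farL [468.  -3. 150.]
farR [549.  -8. 150.]
nearR [ 536. -155.  150.]
nearL [ 458. -149.  150.]
railR [ 760. -445.   53.]
railL [801. 429.  53.]
240 [137, 138, 139, 141, 144, 146, 145, 145, 132, 96, 74, 73, 76, 95, 123, 135, 138, 138, 139, 138, 138, 139, 139, 140, 139, 140, 139, 140, 139, 139]
280 [138, 138, 139, 138, 139, 140, 142, 145, 146, 148, 147, 129, 92, 75, 73, 81, 104, 131, 138, 138, 139, 138, 139, 140, 138, 139, 139, 140, 139, 140]
350 [136, 140, 139, 138, 139, 138, 138, 138, 139, 138, 141, 146, 145, 148, 149, 140, 119, 86, 75, 76, 85, 111, 133, 139, 140, 139, 140, 140, 138, 142]
390 [138, 137, 138, 138, 139, 137, 139, 137, 138, 139, 137, 137, 139, 142, 144, 146, 147, 146, 135, 104, 79, 73, 77, 96, 123, 137, 139, 139, 137, 140]
```

```bash
python3 -m handwheel '[[0,0,-15,0,0,0.16,0],[0,0,-15,0,0,0.16,0],[0,0,0,0,0,0.16,0]]'; python3 -m handwheel '[[13.5,-49.7,0,0,0,0,0],[13.5,-49.7,0,0,0,0,0],[13.5,-49.7,0,0,0,0,0],[13.5,-49.7,0,0,0,0,0],[13.5,-49.7,0,0,0,0,0],[13.5,-49.7,0,0,0,0,0],[13.5,-49.7,0,0,0,0,0],[13.5,-49.7,0,0,0,0,0],[13.5,-49.7,0,0,0,0,0],[13.5,-49.7,0,0,0,0,0]]'
python3 - <<'E'
from h import *
d=cam('wrist','w1.png');o=sensors.get_obs();print(o['ee_pos'],Rn.from_rotvec(o['orientation']).as_matrix().round(3).tolist(),o['t'],o['ft_force'])
for p in [(454,-78,150),(454,-3,150),(452,-153,150),(543,-85,150)]: print(w2px(d,p))
E
```

```text
t: 0.48
ee_pos: [261.2, -568.3, 253.6]
orientation: [3.139, -0.085, 0.001]
ft_force: [0.0, -0.6, -0.2]
width: 87.7
grasp_force: 0.0
t: 1.72
ee_pos: [420.4, -76.5, 252.7]
orientation: [3.141, -0.077, 0.0]
ft_force: [0.2, -0.1, -0.6]
width: 88.2
grasp_force: 0.0
[421.64561607 -72.29966016 252.69749803] [[0.999, -0.047, 0.001], [-0.047, -0.999, 0.002], [0.001, -0.002, -1.0]] 1.775 [0.25924689 1.74204337 0.39894724]
[317.80170207 165.88813296]
[236.62647896 169.82794007]
[399.45734499 164.1011314 ]
[320.92647478  59.86937515]
```

View pics/w1.png

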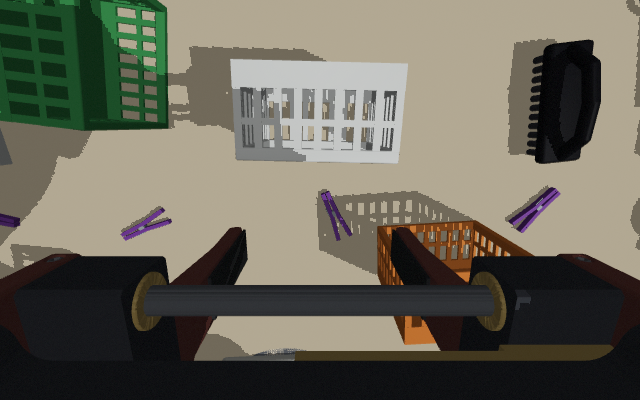

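Wrist view: the basket rim edge runs from (236,159) to (401,163), close to the prediction and about 5 mm further on. The fingers are centred on it and clear of the orange basket. Next I lower the fingers and push the rim, rising with it.

```bash
python3 -m handwheel '[[0,0,40,0,0,0,0],[0,0,43,0,0,0,0],[0,0,43,0,0,0,0],[0,0,0,0,0,0,0]]'; python3 -m handwheel '[[8,0,0,0,0,0,0],[8,0,0,0,0,0,0],[8,0,0,0,0,0,0],[8,0,0,0,0,0,0],[8,0,-4,0,0,0,0],[8,0,-4,0,0,0,0],[8,0,-4,0,0,0,0]]'
python3 - <<'E'
from h import *
d=cam('top','t2.png');s=cam('scene')
cv2.imwrite('pics/two2.png',np.hstack([cv2.resize(d['frame'][80:280,240:440],(400,400)),cv2.resize(s['frame'][120:320,220:420],(400,400))]))
E
```

```text
t: 2.28
ee_pos: [417.8, -77.6, 124.4]
orientation: [-3.139, 0.077, 0.011]
ft_force: [-0.3, 0.4, -0.2]
width: 88.0
grasp_force: 0.0
t: 3.15
ee_pos: [476.9, -80.9, 139.0]
orientation: [-3.141, 0.077, -0.0]
ft_force: [-0.0, -0.3, 0.5]
width: 87.8
grasp_force: 0.1
```

View pics/two2.png

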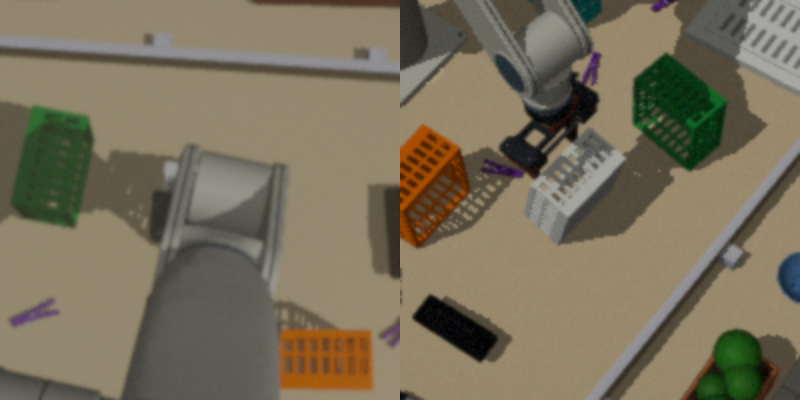

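The scene view shows the fingers on the rim and the basket tilting about its far lower edge. I continue.

```bash
python3 -m handwheel '[[8,0,-3,0,0,0,0],[8,0,-3,0,0,0,0],[8,0,-3,0,0,0,0],[8,0,-2,0,0,0,0],[8,0,-2,0,0,0,0],[8,0,0,0,0,0,0],[8,0,0,0,0,0,0],[8,0,0,0,0,0,0]]'; python3 -m handwheel '[[-30,0,0,0,0,0,0],[-30,0,0,0,0,0,0],[-10,0,0,0,0,0,0],[0,0,0,0,0,0,0],[0,0,0,0,0,0,0]]'
python3 - <<'E'
from h import *
d=cam('wrist');s=cam('scene')
cv2.imwrite('pics/two3.png',np.hstack([cv2.resize(d['frame'][0:300,100:500],(400,300)),cv2.resize(s['frame'][120:270,220:420],(400,300))]))
np.save('w3',d['frame'])
for u,v in [(236,160),(400,160)]:print(px2w(d,u,v,85))
for x in (543,560,693):print([w2px(d,(x+y*.06,-85+y,85)).round() for y in(75,-75)])
E
```

```text
t: 4.25
ee_pos: [540.6, -84.0, 151.6]
orientation: [-3.141, 0.077, 0.0]
ft_force: [-0.4, -0.6, 0.2]
width: 87.8
grasp_force: 0.0
t: 4.88
ee_pos: [471.7, -80.8, 152.0]
orientation: [3.14, -0.077, 0.002]
ft_force: [-0.2, 0.2, 0.3]
width: 87.9
grasp_force: 0.0
[518.00015208 -18.18854752  85.        ]
[ 511.71222748 -147.85287956   85.        ]
[array([221., 122.]), array([417., 124.])]
[array([218.,  98.]), array([418., 101.])]
[array([ 189., -124.]), array([ 426., -120.])]
```

View pics/two3.png

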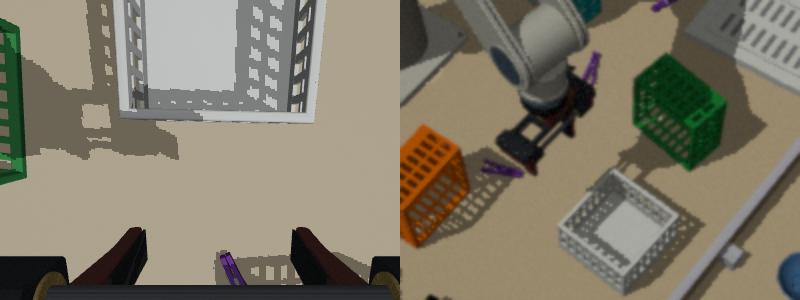

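The basket stands upright, near rim from about (220,119) to (413,123) in the wrist image, so its near wall is at x≈543. Next I lower the fingers and push it low on the wall towards the rail.

```bash
python3 -m handwheel '[[12,0,40,0,0,0,0],[12,0,40,0,0,0,0],[6,0,35,0,0,0,0],[0,0,0,0,0,0,0]]'; python3 -m handwheel '[[10,0,0,0,0,0,0],[10,0,0,0,0,0,0],[8,0,0,0,0,0,0],[10,0,0,0,0,0,0],[10,0,0,0,0,0,0],[10,0,0,0,0,0,0],[10,0,0,0,0,0,0],[8,0,0,0,0,0,0],[5,0,0,0,0,0,0],[5,0,0,0,0,0,0]]'; python3 -m handwheel '[[5,0,0,0,0,0,0],[3,0,0,0,0,0,0],[2,0,0,0,0,0,0]]'; python3 -m handwheel '[[3,0,0,0,0,0,0],[2,0,0,0,0,0,0]]'
```

```text
t: 5.48
ee_pos: [499.1, -81.7, 34.5]
orientation: [-3.14, 0.077, 0.007]
ft_force: [-0.3, 0.4, 1.1]
width: 87.8
grasp_force: 0.0
t: 6.72
ee_pos: [586.2, -86.3, 36.5]
orientation: [-3.141, 0.077, 0.001]
ft_force: [-2.8, -0.0, 2.1]
width: 88.2
grasp_force: 1.3
t: 7.1
ee_pos: [596.2, -86.8, 36.6]
orientation: [-3.141, 0.077, 0.0]
ft_force: [-2.4, -0.0, 0.5]
width: 87.9
grasp_force: 1.0
t: 7.35
ee_pos: [601.4, -87.0, 36.7]
orientation: [3.141, -0.077, 0.001]
ft_force: [-2.9, -0.4, 0.9]
width: 87.5
grasp_force: 1.1
```

Still sliding at under 3 N, so it has not reached the rail yet. I go on in small steps until the force rises.

```bash
python3 -m handwheel '[[2,0,0,0,0,0,0],[2,0,0,0,0,0,0]]'; python3 -m handwheel '[[2,0,0,0,0,0,0],[2,0,0,0,0,0,0]]'; python3 - <<'E'
from h import *
d=cam('top');s=cam('scene')
cv2.imwrite('pics/two4.png',np.hstack([cv2.resize(d['frame'][80:230,260:410],(400,400)),cv2.resize(s['frame'][180:280,290:390],(400,400))]))
E
```

```text
t: 7.6
ee_pos: [604.6, -87.2, 36.7]
orientation: [-3.141, 0.077, 0.002]
ft_force: [-8.9, -0.3, 6.3]
width: 87.4
grasp_force: 3.7
t: 7.85
ee_pos: [604.3, -87.2, 36.7]
orientation: [-3.14, 0.077, 0.016]
ft_force: [-22.8, -0.3, 21.0]
width: 87.5
grasp_force: 11.6
```

View pics/two4.png

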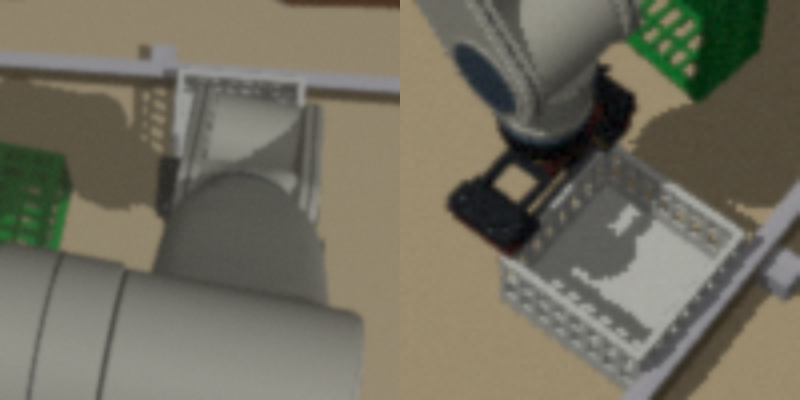

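Both views show the basket flush on the rail, and the force has risen to 23 N at the predicted x=604. I back off and check.

```bash
python3 -m handwheel '[[-4,0,0,0,0,0,0],[-4,0,0,0,0,0,0],[-10,0,0,0,0,0,0],[-20,0,0,0,0,0,0],[-20,0,0,0,0,0,0],[-10,0,-40,0,0,0,0],[-10,0,-50,0,0,0,0],[-10,0,-50,0,0,0,0],[0,0,0,0,0,0,0],[0,0,0,0,0,0,0]]'; python3 - <<'E'
from h import *
d=cam('wrist');s=cam('scene')
cv2.imwrite('pics/two5.png',np.hstack([cv2.resize(d['frame'],(480,300)),cv2.resize(s['frame'][170:290,280:408],(320,300))]))
E
```

```text
t: 9.2
ee_pos: [520.8, -83.0, 176.3]
orientation: [-3.141, 0.077, -0.0]
ft_force: [-0.3, 0.3, -0.4]
width: 88.1
grasp_force: 0.0
```

View pics/two5.png

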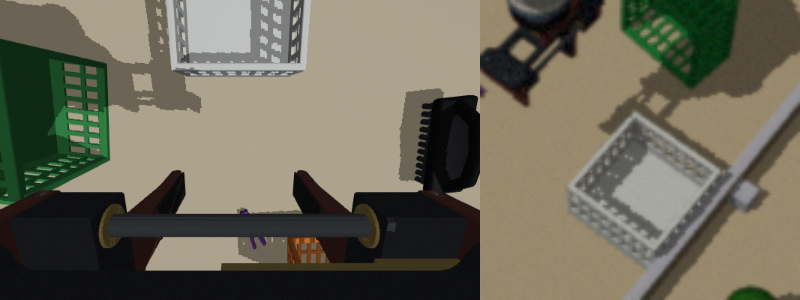

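The basket is upright with its far side along the rail, the fingers are clear, and the peg and brush in view have not moved.

```bash
python3 -c "
from workcell import ctrl
print(ctrl.close_job())"
```

```text
the job is handed in; nothing more can be done
None
```

The job is handed in: in the last pictures the basket stood upright and flush against the back rail with the gripper clear of it, and no peg, brush, fork or lid was touched; the hand-in call gave no verdict.

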